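Lay out the kit on the count board by length

ROBOT

A 7-joint arm with a two-finger parallel gripper is mounted at the origin on a cart in front of the work surface, level with it; the furniture and walls round the work are solid. World frame = base frame: x ahead of the robot, y to its left, z up, the work surface at z = 0. Lengths are in mm, angles in rad, forces in N, time in s.
With the tool pointing down it reaches from about 400 to 875 mm from the base axis. Payload 4.4 kg.
Tool frame: the origin (TCP) lies between the finger pads; the fingertips stand 22 mm ahead of it and the grasp point (between the pads) lies 3 mm ahead of it; z points along the fingers, y is the line along which they close (so a half turn about z gives the same grasp; the last joint's range is limited). The gripper opens to 85 mm and grips with 20 to 120 N. Pads are 22 mm wide; open, the fingers measure 114 mm over their backs; the gripper's body (76 mm by 85 mm) begins 54 mm behind the grasp point. The pads swing forward as they close: fully open they stand 13 mm farther back than shut.
Start: joints at [-1.295, 0.628, 0.038, 1.517, -0.027, 0.996, -0.02], TCP at [217.846, 612.422, 230.513] pointing down, gripper open.
Joint ranges: [-3.06, 3.06], [-0.37, 2.12], [-1.25, 1.32], [0.18, 2.47], [-1.1, 4.24], [0.23, 1.98], [-2.94, 2.94]. Speed limits (rad/s): [2.57, 2.57, 3.14, 3.14, 3.14, 3.14, 3.14].

INTERFACE

Orientations are given as [roll, pitch, yaw] about the fixed x, y, z axes, in that order (R = Rz(yaw) Ry(pitch) Rx(roll)).
In Python, from cell import ctrl gives the robot as it stands.
- The arm moves only by the tool step_arm, never from a script. Its argument "plan" is a list of rows, each an object of numbers: "dx", "dy", "dz": the shift along the tool's x, y, z scaled (see below); "ax", "ay", "az": the turn, a rotation vector about the tool's x, y, z scaled (see below); "gripper": the opening, from 0 (shut) to 1 (fully open). A call has 1 to 20 rows; each row shifts and turns the commanded pose from where the row before left it, along the tool's axes as they then stand; what a row does not reach is not made up. The controller multiplies each number of a shift by 0.3 m and each number of a turn by 90 degrees. A row lasts 1/8 s, in which the tool goes at most 62.5 mm and 10.7 degrees, less where a joint would pass 70% of its speed; a pose out of reach is approached as far as the arm can. A call with a number of a shift or a turn outside -1 to 1 is refused whole. A call with a gripper value outside its range is refused whole. The fingers move at their own pace and stop on an object; the grip force is fixed at half the most. Time passes only in rows, so rows that do not move let the fingers close. It gives the time, the measured TCP pose, the force, the opening and the grip force at its end, in the units of the state.
- ctrl.read_state(): the state, without advancing time (a new reading comes with each control period).
- ctrl.get_image(name): name is "side" or "top"; returns a dict with "color" (384x512x3 uint8, red, green, blue), "range_z" (384x512 float32, mm along the optical axis (not along the pixel's ray), 0 where there is no reading), "fx", "fy", "cx", "cy" (pixels), "T" (4x4, takes a point from camera to world coordinates). Camera axes: x right, y down, z forward; pixel columns grow to the right and rows downward; lengths in mm; the calibration is good to about 2 mm. A picture is of the moment at which its call begins.
- ctrl.finish_job(): hands the job in; it is judged then, once.
The state is a dict: "clock": time; "qpos": joint angles; "qd": joint speeds; "tau": joint torques, N m; "eef_pos": TCP position; "tool_rot": TCP orientation; "force": force on the tool from outside, world axes, zero at the start; "torque": the same for the moment, N m; "width": finger opening in mm; "gripper_force": force on a finger pad.
Only numpy, scipy, OpenCV 4.12 (cv2) and the standard library are available. Lean on these libraries where they do the work, as an engineer would, in place of code of your own. Each camera call takes 0.05 s, during which the arm holds its last target. There are 200 camera calls.

TASK

Lay the battery and the three screwdrivers that lie around the splicing machine, within reach, out on the dark grey count board in order of length, one on each white bar: the shortest on the bar next to the green disc, the longest on the bar farthest from it. Each must lie flat along its bar, either way round, with the middle of its length over the middle of the bar. Leave the tube of sleeves standing where it is.

Things in the scene. Friction and masses are not known exactly. Their poses are not given: they have to be found in the camera images.
- battery_mid (a point): Red and white round battery cell, lying; the shortest thing: 50 mm long, 15 mm wide and high. Point: its centre, half-way up; y axis along its length. Lies within reach; not a look-alike at the table's far left end.
- stubby_mid (a point): Small blue screwdriver, lying: 85 mm long, handle 17 mm wide, 16 mm high. Point: middle of its length, half-way up the handle; x axis along the shaft towards the tip. The handle reaches from the butt to 7 mm past the middle; it holds most of the weight, so it is best gripped 10 to 15 mm from the middle towards the butt.
- red_driver_mid (a point): Red screwdriver, lying: 120 mm long, handle 15 mm wide, 14 mm high. Point: middle of its length, half-way up the handle; x axis along the shaft towards the tip. The handle reaches from the butt to 12 mm past the middle; it holds most of the weight, so it is best gripped 15 to 20 mm from the middle towards the butt. Lies within reach; not a look-alike at the table's far left end.
- yellow_driver_mid (a point): Yellow screwdriver, lying: 148 mm long, handle 18 mm wide, 16 mm high. Point: middle of its length, half-way up the handle; x axis along the shaft towards the tip. The handle reaches from the butt to 6 mm past the middle; it holds most of the weight, so it is best gripped 15 to 25 mm from the middle towards the butt. The longest. Lies within reach; not a look-alike at the table's far left end.
- mark_a: One of four identical flat white bars, 154 by 24 mm, printed side by side 75 mm apart on a fixed dark grey board (170 by 360 mm, its top 5 mm above the table, all level). Origin at the bar's centre on the board's top; x axis along the bar (which at yaw 0 points away from the robot), y axis along the row. The four letters stand in no fixed order along the row.
- mark_b: One of four identical flat white bars, 154 by 24 mm, printed side by side 75 mm apart on a fixed dark grey board (170 by 360 mm, its top 5 mm above the table, all level). Origin at the bar's centre on the board's top; x axis along the bar (which at yaw 0 points away from the robot), y axis along the row. The four letters stand in no fixed order along the row.
- mark_c: One of four identical flat white bars, 154 by 24 mm, printed side by side 75 mm apart on a fixed dark grey board (170 by 360 mm, its top 5 mm above the table, all level). Origin at the bar's centre on the board's top; x axis along the bar (which at yaw 0 points away from the robot), y axis along the row. The four letters stand in no fixed order along the row.
- mark_d: One of four identical flat white bars, 154 by 24 mm, printed side by side 75 mm apart on a fixed dark grey board (170 by 360 mm, its top 5 mm above the table, all level). Origin at the bar's centre on the board's top; x axis along the bar (which at yaw 0 points away from the robot), y axis along the row. The four letters stand in no fixed order along the row.
- start_disc: Flat green disc, 22 mm across, on the dark grey board, in line with the row of bar centres and 47.5 mm beyond the last one: it marks the end where the shortest thing goes. It may be at either end; an orange disc marks the other. Origin at its centre on the board's top.
- vial: Bystander: clear tube of sleeves with a blue cap, standing beyond the things; 30 mm across, 78 mm high, origin under its centre. Not to be moved. Also fixed here: a black and orange splicing machine about 220 by 180 mm, 180 mm high, its screen leaning out towards the robot. Some things start to its left: they must be lifted clear over it (200 mm or more) on the way to the board.
Not all that is in view belongs to the job. What is shaped like the part that bears yellow_driver_mid but brown or purple is not meant.

How it is judged (in metres and radians):
At the end, for the whole second after the job is handed in: Counting from the green disc, the four bars carry the battery (50 mm), the small blue (85 mm), the red (120 mm) and the yellow screwdriver (148 mm); each lies flat and still on the board, its centre within 15 mm of its bar's centre and its length within 0.2 rad of the bar's, either way round ((horizontal distance between battery_mid and mark_a below 0.015 m or horizontal distance between battery_mid and mark_b below 0.015 m or horizontal distance between battery_mid and mark_c below 0.015 m or horizontal distance between battery_mid and mark_d below 0.015 m) and horizontal distance between battery_mid and start_disc between 0.0225 and 0.0725 m and angle between the y axis of battery_mid and the x axis of mark_a, either way round below 0.2 rad and height (world z) of battery_mid below 0.0185 m and angle between battery_mid's own y axis and vertical above 1.4 rad and linear speed of each of battery, stubby, red_driver, yellow_driver below 0.02 m/s and (horizontal distance between stubby_mid and mark_a below 0.015 m or horizontal distance between stubby_mid and mark_b below 0.015 m or horizontal distance between stubby_mid and mark_c below 0.015 m or horizontal distance between stubby_mid and mark_d below 0.015 m) and horizontal distance between stubby_mid and start_disc between 0.0975 and 0.1475 m and angle between the x axis of each of stubby_mid, red_driver_mid, yellow_driver_mid and the x axis of mark_a, either way round below 0.2 rad and height (world z) of each of stubby_mid, yellow_driver_mid below 0.019 m and angle between each of stubby_mid, red_driver_mid, yellow_driver_mid's own x axis and vertical above 1.4 rad and (horizontal distance between red_driver_mid and mark_a below 0.015 m or horizontal distance between red_driver_mid and mark_b below 0.015 m or horizontal distance between red_driver_mid and mark_c below 0.015 m or horizontal distance between red_driver_mid and mark_d below 0.015 m) and horizontal distance between red_driver_mid and start_disc between 0.1725 and 0.2225 m and height (world z) of red_driver_mid below 0.018 m and (horizontal distance between yellow_driver_mid and mark_a below 0.015 m or horizontal distance between yellow_driver_mid and mark_b below 0.015 m or horizontal distance between yellow_driver_mid and mark_c below 0.015 m or horizontal distance between yellow_driver_mid and mark_d below 0.015 m) and horizontal distance between yellow_driver_mid and start_disc between 0.2475 and 0.2975 m); the robot touches nothing.
It fails at once if the tube of sleeves is moved by more than 20 mm or tipped over (distance of vial from where it was at the start of the episode above 0.02 m or angle between vial's own z axis and vertical above 0.35 rad).
It also fails if it takes over 128 s, if anything falls off the work surface, if the arm or the gripper's body presses on something with over 40 N, if the wrist force passes 120 N, or if a joint passes its speed limit or range.

## Working session

There is one attempt and no reset: what is moved stays moved. The work goes in short steps, Python scripts to look and compute and a tool call to move; the robot and the scene stay as the last step left them, time stands still between calls to the robot, and variables do not carry over. Pictures are saved under pics/ and viewed, at most 14 in all, crops included, and the job is handed in when it is done.

Besides the shell and the picture viewer there is one more tool, called after "Request:" as name(argument=value, ...), one argument or row to a line, values as JSON. step_arm: Moves the arm, as the interface text tells. Shifts and turns lie within -1 to 1; 1 stands for 0.3 m of shift or 90 degrees of turn. Its arguments: {"type":"object","properties":{"plan":{"type":"array"}},"required":["plan"]}

```bash
mkdir -p pics && python3 - <<'E'
from cell import ctrl
import cv2,numpy as np
for n in("top","side"):
    d=ctrl.get_image(n); np.savez(f"{n}0.npz",**d)
    cv2.imwrite(f"pics/{n}0.png",cv2.resize(d["color"][:,:,::-1],(800,600),interpolation=cv2.INTER_CUBIC))
    print(n,d["fx"],d["cx"],d["T"].round(3).tolist())
s=ctrl.read_state();print(s)
E
```

```text
top 403.4241078568459 257.00425316304865 [[-0.029, -0.998, 0.06, 496.296], [-0.999, 0.028, -0.019, 74.693], [0.018, -0.061, -0.998, 1435.419], [0.0, 0.0, 0.0, 1.0]]
side 373.7713122397418 255.2598483186873 [[-0.874, -0.25, 0.417, 15.679], [-0.486, 0.423, -0.765, 1089.489], [0.015, -0.871, -0.491, 693.244], [0.0, 0.0, 0.0, 1.0]]
{'clock': 0.1, 'qpos': array([-1.29480249,  0.62928101,  0.03843916,  1.51827182, -0.02700776,
        0.99634792, -0.01999089]), 'qd': array([-0.00060721, -0.00301507, -0.00108389, -0.00201665,  0.00015992,
       -0.00059933,  0.00088064]), 'tau': array([ 3.60697697e-03, -5.64527535e+01,  1.23053044e+00, -1.93973619e+01,
        1.12400387e-02,  5.41516478e-03, -2.59275242e-05]), 'eef_pos': array([217.63641762, 611.86261322, 229.66200891]), 'tool_rot': array([-3.13980227e+00,  1.03688013e-05,  2.79980815e+00]), 'force': array([ 0.34393354,  0.76423924, -0.96931012]), 'torque': array([ 0.0572008 , -0.02921116,  0.02827751]), 'gripper_force': 0.0, 'width': 85.65582292449896}
```

View pics/top0.png

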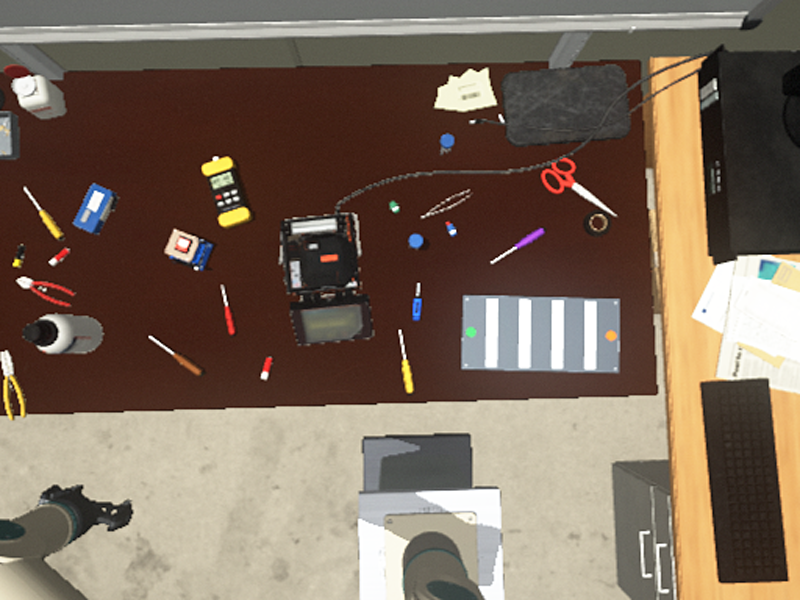

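View pics/side0.png

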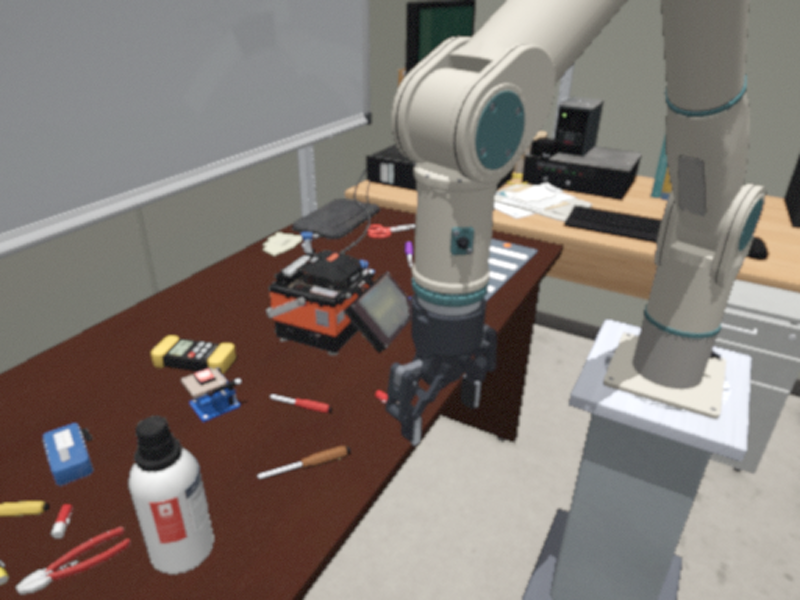

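The top view shows these candidates (pixels in the 800x600 view):
- **Battery:** (267,368) is within reach. The look-alike at (60,257) is at the far left.
- **Red driver:** (228,310).
- **Small blue driver:** (417,302).
- **Yellow driver:** (405,362) is within reach. The one at (42,213) is far left, and the brown one (175,355) and purple one (517,246) are not meant.
- **Board:** the green disc is at the left end (471,332) and the orange disc at the right (611,336).

I'll confirm these in enlarged crops.

```bash
python3 - <<'E'
import cv2,numpy as np
c=np.load("top0.npz")["color"][:,:,::-1]
for n,(x0,x1,y0,y1) in dict(L=(130,190,175,255),R=(245,405,180,255)).items():
    k=7 if n=="L" else 5
    im=cv2.resize(c[y0:y1,x0:x1],None,fx=k,fy=k,interpolation=cv2.INTER_CUBIC)
    cv2.imwrite(f"pics/crop{n}.png",im);print(im.shape)
E
```

```text
(560, 420, 3)
(375, 800, 3)
```

View pics/cropL.png

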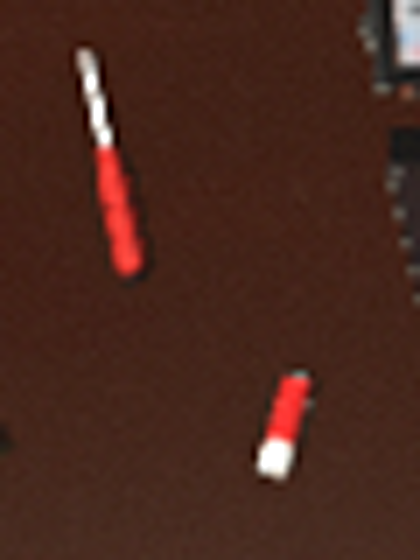

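View pics/cropR.png

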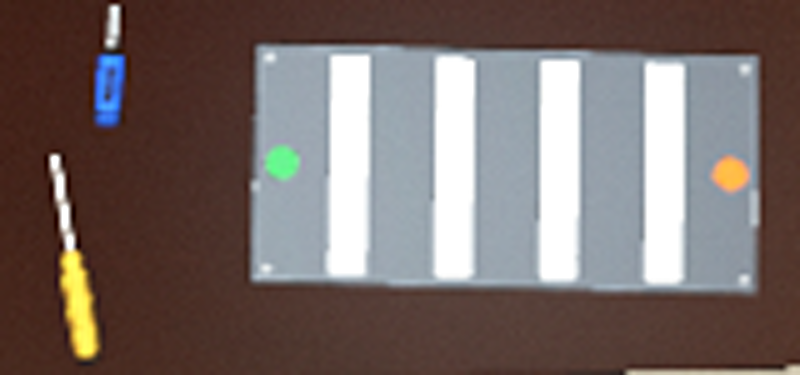

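The crops confirm the four targets. Red driver: tip (84,50), butt (128,272). Battery: ends (300,376) and (272,476). Stubby: butt (107,124), tip at the crop's top edge. Yellow driver: tip (55,155), butt (87,358). Green disc (282,162), orange disc (730,174).

```bash
cat > h.py <<'E'
import numpy as np
from scipy.spatial.transform import Rotation as R
def ray(d,u,v,z):
    T=d["T"];p=T[:3,:3]@np.array([(u-d["cx"])/d["fx"],(v-d["cy"])/d["fy"],1]);o=T[:3,3]
    return o+p*(z-o[2])/p[2]
def crop(d,u,v,x0,y0,k,z): return ray(d,x0+(u+.5)/k-.5,y0+(v+.5)/k-.5,z)
E
python3 - <<'E'
from h import *
import cv2
d=dict(np.load("top0.npz"))
L=lambda u,v,z:crop(d,u,v,130,175,7,z)
Q=lambda u,v,z:crop(d,u,v,245,180,5,z)
for n,a,b in[("red",L(84,50,7),L(128,272,7)),("bat",L(300,376,8),L(272,476,8)),("stub",Q(115,4,8),Q(107,124,8)),("yel",Q(55,155,8),Q(87,358,8)),("discs g-o",Q(282,162,5),Q(730,174,5))]:
    v=a-b;print(n,"a",a[:2].round(1),"b",b[:2].round(1),"mid",((a+b)/2)[:2].round(1),"len",np.linalg.norm(v).round(1),"dir",np.arctan2(v[1],v[0]).round(3))
for u,v in((349,166),(454,168),(559,170),(664,173)):print(Q(u,v,5).round(1))
# segmentation check + depth sanity
hsv=cv2.cvtColor(d["color"],cv2.COLOR_RGB2HSV);
bg=(hsv[...,2]>110)
n,lab,st,ce=cv2.connectedComponentsWithStats(bg.astype(np.uint8))
for nm,(u,v) in dict(red=(147,205),bat=(170,236),stub=(266,197),yel=(261,241)).items():
    l=lab[v,u]
    if not l: print(nm,"no");continue
    y,x=np.nonzero(lab==l);P=np.array([ray(d,i,j,8)[:2] for i,j in zip(x,y)])
    w,h=cv2.minAreaRect(P.astype(np.float32))[:2];w_=P-P.mean(0);e=np.linalg.eigh(w_.T@w_)[1][:,1]
    t=w_@e;print(nm,len(x),"mid",(P.mean(0)+e*(t.max()+t.min())/2).round(1),"span",np.ptp(t).round(1),"ang",np.arctan2(e[1],e[0]).round(3),"z",np.median([ (d["T"]@np.r_[(i-d["cx"])/d["fx"]*d["range_z"][j,i],(j-d["cy"])/d["fy"]*d["range_z"][j,i],d["range_z"][j,i],1])[2] for i,j in zip(x,y)]).round(1))
E
```

```text
red a [626.  454.1] b [513.4 433.4] mid [569.7 443.8] len 114.5 dir 0.182
bat a [458.8 348. ] b [409.4 362.8] mid [434.1 355.4] len 51.6 dir -0.29
stub a [618.3   8.4] b [533.2  16.7] mid [575.8  12.6] len 85.4 dir -0.097
yel a [512.4  54.1] b [369.3  35.8] mid [440.8  44.9] len 144.3 dir 0.128
discs g-o a [ 502.8 -106.8] b [ 485.  -426.1] mid [ 493.9 -266.4] len 319.8 dir 1.515
[ 498.6 -154.4    5. ]
[ 495.  -229.1    5. ]
[ 491.4 -303.9    5. ]
[ 487.1 -378.9    5. ]
red 102 mid [569.8 443.2] span 113.2 ang -2.961 z 10.1
bat 68 mid [434.3 356.7] span 53.2 ang 2.867 z 11.5
stub 75 mid [557.7  14.9] span 47.4 ang 3.032 z 14.0
yel 167 mid [440.3  45.1] span 143.1 ang -3.005 z 11.0
```

```bash
cat >> h.py <<'E'
def go(x,y,z,yaw,frm=None):
    "tool-frame units from measured (or given) pose to target, tool down"
    from cell import ctrl
    s=ctrl.read_state()
    p,r=(s["eef_pos"],s["tool_rot"]) if frm is None else (np.array(frm[:3],float),np.array([np.pi,0,frm[3]]))
    A=R.from_euler("xyz",r);B=R.from_euler("xyz",[np.pi,0,yaw])
    t=(A.inv()*B).as_rotvec()/(np.pi/2)
    print("from",p.round(1),r.round(3)," turn",t.round(4)," shift(after turn)",(B.inv().apply(np.array([x,y,z])-p)/300).round(4))
E
python3 - <<'E'
from h import *
d=dict(np.load("top0.npz"));z=d["range_z"]
v,u=np.mgrid[:384,:512];C=np.stack([(u-d["cx"])/d["fx"]*z,(v-d["cy"])/d["fy"]*z,z],-1)@d["T"][:3,:3].T+d["T"][:3,3]
def box(n,m):
    P=C[m];print(n,len(P),P.min(0).round(),P.max(0).round())
b=(z>0)&(C[...,2]>40)&(C[...,0]>380)&(C[...,0]<800)
for y0,y1 in((150,420),(-20,150),(-450,-20)):
    m=b&(C[...,1]>y0)&(C[...,1]<y1)
    box((y0,y1),m)
m=b&(C[...,1]>100)&(C[...,1]<420)
for x0 in range(400,560,20): box(x0,m&(C[...,0]>x0)&(C[...,0]<x0+20)) if (m&(C[...,0]>x0)&(C[...,0]<x0+20)).any() else 0
go(434.2,356,150,2.855)
E
```

```text
(150, 420) 3388 [486. 150.  41.] [797. 301. 183.]
(-20, 150) 631 [495.   0.  42.] [769. 150. 165.]Traceback (most recent call last):
  File "<stdin>", line 9, in <module>
  File "<stdin>", line 5, in box
    return umr_minimum(a, axis, None, out, keepdims, initial, where)
ValueError: zero-size array to reduction operation minimum which has no identity
```

```bash
python3 - <<'E'
from h import *
go(434.2,356,150,2.855)
E
```

```text
from [217.6 611.9 229.7] [-3.14  0.    2.8 ]  turn [-0.0011 -0.     -0.0351]  shift(after turn) [-0.9335 -0.614   0.2655]
```

Request:
step_arm(
  plan=[
    {"az": -0.0351, "ax": -0.0011, "gripper": 0.55},
    {"dx": -0.1556, "dy": -0.1023, "dz": 0.0442, "gripper": 0.55},
    {"dx": -0.1556, "dy": -0.1023, "dz": 0.0442, "gripper": 0.55},
    {"dx": -0.1556, "dy": -0.1023, "dz": 0.0442, "gripper": 0.55},
    {"dx": -0.1556, "dy": -0.1023, "dz": 0.0442, "gripper": 0.55},
    {"dx": -0.1556, "dy": -0.1023, "dz": 0.0442, "gripper": 0.55},
    {"dx": -0.1556, "dy": -0.1023, "dz": 0.0442, "gripper": 0.55},
    {"gripper": 0.55},
    {"gripper": 0.55},
  ],
)

```text
invalid input
```

```bash
python3 - <<'E'
from h import *
go(434.2,356,26,2.855)
from cell import ctrl
print(ctrl.read_state()["qpos"].round(2))
E
```

```text
from [217.6 611.9 229.7] [-3.14  0.    2.8 ]  turn [-0.0011 -0.     -0.0351]  shift(after turn) [-0.9335 -0.614   0.6789]
[-1.29  0.63  0.04  1.52 -0.03  1.   -0.02]
```

Request:
step_arm(
  plan=[
    {"dx": 0, "dy": 0, "dz": 0, "ax": 0, "ay": 0, "az": -0.035, "gripper": 0.55},
    {"dx": -0.156, "dy": -0.102, "dz": 0.044, "ax": 0, "ay": 0, "az": 0, "gripper": 0.55},
  ],
)

```text
clock: 0.35
eef_pos: [250.1, 573.6, 217.3]
tool_rot: [3.138, -0.003, 2.863]
force: [0.7, 0.1, -0.7]
width: 51.6
gripper_force: 0.0
```

Request:
step_arm(
  plan=[
    {"dx": -0.156, "dy": -0.102, "dz": 0.044, "ax": 0, "ay": 0, "az": 0, "gripper": 0.55},
    {"dx": -0.156, "dy": -0.102, "dz": 0.044, "ax": 0, "ay": 0, "az": 0, "gripper": 0.55},
    {"dx": -0.156, "dy": -0.102, "dz": 0.044, "ax": 0, "ay": 0, "az": 0, "gripper": 0.55},
    {"dx": -0.156, "dy": -0.102, "dz": 0.044, "ax": 0, "ay": 0, "az": 0, "gripper": 0.55},
    {"dx": -0.156, "dy": -0.102, "dz": 0.044, "ax": 0, "ay": 0, "az": 0, "gripper": 0.55},
    {"dx": 0, "dy": 0, "dz": 0, "ax": 0, "ay": 0, "az": 0, "gripper": 0.55},
    {"dx": 0, "dy": 0, "dz": 0, "ax": 0, "ay": 0, "az": 0, "gripper": 0.55},
  ],
)

```text
clock: 1.23
eef_pos: [434.8, 357.3, 151.1]
tool_rot: [3.141, -0.001, 2.855]
force: [-0.2, 0.9, -0.7]
width: 46.9
gripper_force: 0.0
```

```bash
python3 - <<'E'
from h import *
go(434.2,356,26,2.855)
from cell import ctrl
print(ctrl.read_state()["qpos"].round(2))
E
```

```text
from [434.8 357.3 151.1] [ 3.141e+00 -1.000e-03  2.855e+00]  turn [ 0.0001 -0.0007 -0.0003]  shift(after turn) [ 0.0007 -0.0046  0.4169]
[-0.74  0.61  0.    1.84 -0.    0.69  0.55]
```

Request:
step_arm(
  plan=[
    {"dx": 0, "dy": -0.005, "dz": 0.139, "ax": 0, "ay": 0, "az": 0, "gripper": 0.55},
    {"dx": 0, "dy": 0, "dz": 0.139, "ax": 0, "ay": 0, "az": 0, "gripper": 0.55},
    {"dx": 0, "dy": 0, "dz": 0.139, "ax": 0, "ay": 0, "az": 0, "gripper": 0.55},
    {"dx": 0, "dy": 0, "dz": 0, "ax": 0, "ay": 0, "az": 0, "gripper": 0.55},
    {"dx": 0, "dy": 0, "dz": 0, "ax": 0, "ay": 0, "az": 0, "gripper": 0},
    {"dx": 0, "dy": 0, "dz": 0, "ax": 0, "ay": 0, "az": 0, "gripper": 0},
    {"dx": 0, "dy": 0, "dz": 0, "ax": 0, "ay": 0, "az": 0, "gripper": 0},
    {"dx": 0, "dy": 0, "dz": 0, "ax": 0, "ay": 0, "az": 0, "gripper": 0},
    {"dx": 0, "dy": 0, "dz": 0, "ax": 0, "ay": 0, "az": 0, "gripper": 0},
  ],
)

```text
clock: 2.35
eef_pos: [434.9, 355.5, 26.5]
tool_rot: [3.141, 0.0, 2.855]
force: [-0.1, -0.1, 0.1]
width: -0.1
gripper_force: 0.0
```

The fingers closed on nothing, so I'll lift and look.

Request:
step_arm(
  plan=[
    {"dx": 0, "dy": 0, "dz": -0.1, "ax": 0, "ay": 0, "az": 0, "gripper": 0.2},
    {"dx": 0, "dy": 0, "dz": -0.2, "ax": 0, "ay": 0, "az": 0, "gripper": 0.55},
    {"dx": 0, "dy": 0, "dz": -0.1, "ax": 0, "ay": 0, "az": 0, "gripper": 0.55},
  ],
)

```text
clock: 2.72
eef_pos: [435.8, 356.1, 149.0]
tool_rot: [3.139, 0.002, 2.854]
force: [0.9, 1.3, 0.0]
width: 47.0
gripper_force: 0.0
```

```bash
python3 - <<'E'
from cell import ctrl
import cv2,numpy as np
o=[]
for n,(x0,x1,y0,y1) in dict(top=(130,230,175,275),side=(205,305,190,290)).items():
    d=ctrl.get_image(n); np.savez(f"{n}1.npz",**d)
    o.append(cv2.resize(d["color"][y0:y1,x0:x1,::-1],(400,400),interpolation=cv2.INTER_CUBIC))
cv2.imwrite("pics/b1.png",np.hstack(o))
E
```

```text
(no output)
```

View pics/b1.png

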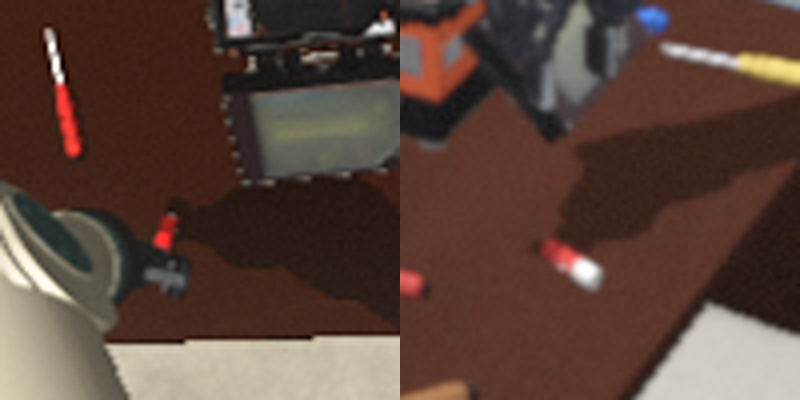

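```bash
python3 - <<'E'
from h import *
t=dict(np.load("top1.npz"));s=dict(np.load("side1.npz"))
f=lambda d,u,v,x0,y0,z:crop(d,u,v,x0,y0,4,z).round(1)
print("top red end",f(t,172,213,130,175,8));print("side red end",f(s,138,245,205,190,8),"white end",f(s,200,277,205,190,8))
for z in(110,130,150):print("gripper tip px",z,f(t,180,285,130,175,z))
# project TCP in both
for d in(t,s):
    for p in([434.8,356,26],[435.8,356,149],[435.8,356,125]):
        q=d["T"][:3,:3].T@(np.array(p)-d["T"][:3,3]);print(p,(d["fx"]*q[0]/q[2]+d["cx"]).round(1),(d["fy"]*q[1]/q[2]+d["cy"]).round(1))
v,u=np.mgrid[225:260,150:190];z=t["range_z"][225:260,150:190]
C=np.stack([(u-t["cx"])/t["fx"]*z,(v-t["cy"])/t["fy"]*z,z],-1)@t["T"][:3,:3].T+t["T"][:3,3]
m=(C[...,2]>80)&(C[...,2]<190);print(C[m].min(0).round(),C[m].max(0).round())
m=C[...,2]<5;print("table z",np.median(C[m][:,2]))
E
```

```text
top red end [460.2 347.3   8. ]
side red end [466.7 353.2   8. ] white end [410.2 361.9   8. ]
gripper tip px 110 [404.3 322.3 110. ]
gripper tip px 130 [405.7 318.5 130. ]
gripper tip px 150 [407.1 314.8 150. ]
[434.8, 356, 26] 169.2 235.5
[435.8, 356, 149] 161.4 237.1
[435.8, 356, 125] 163.1 236.7
[434.8, 356, 26] 248.2 249.9
[435.8, 356, 149] 248.1 213.4
[435.8, 356, 125] 248.1 220.9
[433. 320. 162.] [439. 328. 170.]
table z -0.5588411521307535
```

```bash
python3 - <<'E'
from h import *
import cv2
o=[]
for n,(x0,y0) in dict(top=(140,215),side=(190,150)).items():
    d=dict(np.load(n+"1.npz"))
    im=cv2.resize(d["color"][y0:y0+100,x0:x0+100,::-1],(400,400),interpolation=cv2.INTER_CUBIC);o.append(im)
    v,u=np.mgrid[:384,:512];z=d["range_z"]
    C=np.stack([(u-d["cx"])/d["fx"]*z,(v-d["cy"])/d["fy"]*z,z],-1)@d["T"][:3,:3].T+d["T"][:3,3]
    m=(z>0)&(np.hypot(C[...,0]-435,C[...,1]-356)<80)&(C[...,2]>20)
    for a in range(20,260,20):
        k=m&(C[...,2]>=a)&(C[...,2]<a+20)
        if k.any():print(n,a,k.sum(),C[k].min(0).round(),C[k].max(0).round())
cv2.imwrite("pics/b2.png",np.hstack(o))
E
```

```text
top 20 1 [443. 347.  20.] [443. 347.  20.]
top 160 3 [433. 320. 162.] [439. 328. 170.]
top 180 3 [431. 315. 191.] [437. 317. 196.]
top 200 24 [414. 298. 200.] [442. 325. 218.]
top 220 10 [425. 293. 222.] [445. 328. 239.]
top 240 66 [405. 286. 241.] [437. 322. 260.]
side 140 15 [419. 332. 156.] [448. 389. 160.]
side 160 100 [417. 324. 161.] [453. 396. 180.]
side 180 102 [415. 317. 180.] [452. 398. 200.]
side 200 181 [409. 303. 201.] [464. 418. 220.]
side 220 254 [407. 300. 220.] [466. 423. 240.]
side 240 313 [406. 295. 240.] [468. 426. 260.]
```

View pics/b2.png

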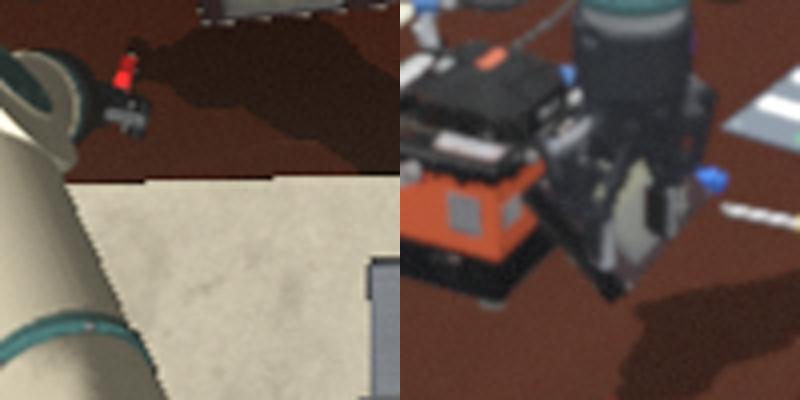

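The side view shows the lowest finger points at z≈156 while the reported TCP is at z 149. The tips are therefore well higher than I assumed, and the fingers closed above the battery. I'll go down further and measure the tips.

Request:
step_arm(
  plan=[
    {"dx": 0.004, "dy": 0, "dz": 0.143, "ax": 0, "ay": 0, "az": 0, "gripper": 0.55},
    {"dx": 0, "dy": 0, "dz": 0.143, "ax": 0, "ay": 0, "az": 0, "gripper": 0.55},
    {"dx": 0, "dy": 0, "dz": 0.124, "ax": 0, "ay": 0, "az": 0, "gripper": 0.55},
    {"dx": 0, "dy": 0, "dz": 0, "ax": 0, "ay": 0, "az": 0, "gripper": 0.55},
    {"dx": 0, "dy": 0, "dz": 0, "ax": 0, "ay": 0, "az": 0, "gripper": 0.55},
  ],
)

```text
clock: 3.45
eef_pos: [433.9, 355.9, 23.7]
tool_rot: [3.141, 0.0, 2.855]
force: [-0.4, 0.0, -0.9]
width: 47.2
gripper_force: 0.0
```

```bash
python3 - <<'E'
from h import *
import cv2
from cell import ctrl
d=ctrl.get_image("side");np.savez("side2.npz",**d)
v,u=np.mgrid[:384,:512];z=d["range_z"]
C=np.stack([(u-d["cx"])/d["fx"]*z,(v-d["cy"])/d["fy"]*z,z],-1)@d["T"][:3,:3].T+d["T"][:3,3]
m=(z>0)&(np.hypot(C[...,0]-435,C[...,1]-356)<80)&(C[...,2]>3)
for a in range(0,80,6):
        k=m&(C[...,2]>=a)&(C[...,2]<a+6)
        if k.any():print(a,k.sum(),C[k].min(0).round(),C[k].max(0).round())
x0,y0=205,190
cv2.imwrite("pics/b3.png",cv2.resize(d["color"][y0:y0+100,x0:x0+100,::-1],(600,600),interpolation=cv2.INTER_CUBIC))
E
```

```text
0 31 [359. 281.   3.] [478. 428.   6.]
6 21 [410. 353.   7.] [442. 372.  12.]
12 35 [411. 350.  12.] [449. 369.  16.]
24 4 [418. 334.  28.] [437. 387.  30.]
30 17 [416. 324.  30.] [440. 392.  36.]
36 26 [415. 324.  36.] [450. 395.  42.]
42 29 [415. 325.  42.] [451. 395.  48.]
48 25 [414. 326.  48.] [449. 394.  54.]
54 25 [415. 323.  54.] [450. 396.  60.]
60 26 [416. 328.  60.] [443. 394.  66.]
66 20 [412. 318.  66.] [438. 397.  72.]
72 45 [407. 306.  73.] [456. 413.  78.]
78 52 [407. 307.  78.] [459. 413.  84.]
```

View pics/b3.png

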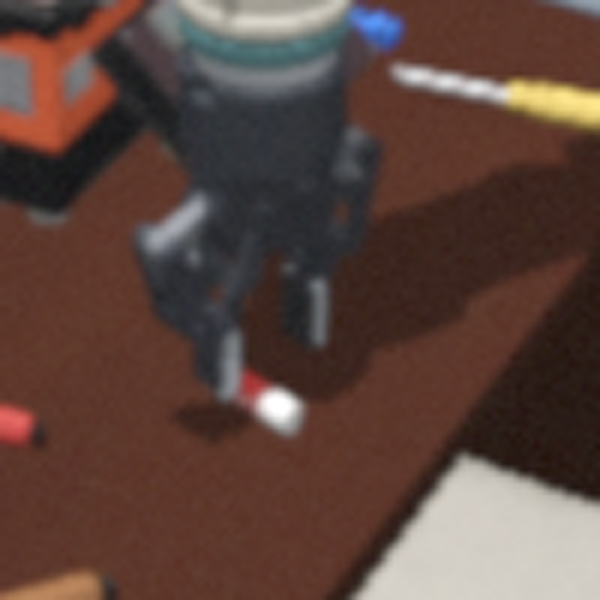

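Confirmed. At a reported TCP z of 23.7 the tips are at about 28 mm, roughly 20 mm higher than the given tool data implies. I'll descend another 20 mm and grip.

Request:
step_arm(
  plan=[
    {"dx": 0, "dy": 0, "dz": 0.035, "ax": 0, "ay": 0, "az": 0, "gripper": 0.55},
    {"dx": 0, "dy": 0, "dz": 0.032, "ax": 0, "ay": 0, "az": 0, "gripper": 0.55},
    {"dx": 0, "dy": 0, "dz": 0, "ax": 0, "ay": 0, "az": 0, "gripper": 0.4},
    {"dx": 0, "dy": 0, "dz": 0, "ax": 0, "ay": 0, "az": 0, "gripper": 0},
    {"dx": 0, "dy": 0, "dz": 0, "ax": 0, "ay": 0, "az": 0, "gripper": 0},
    {"dx": 0, "dy": 0, "dz": 0, "ax": 0, "ay": 0, "az": 0, "gripper": 0},
    {"dx": 0, "dy": 0, "dz": 0, "ax": 0, "ay": 0, "az": 0, "gripper": 0},
  ],
)

```text
clock: 4.38
eef_pos: [433.8, 355.9, 3.4]
tool_rot: [3.141, 0.0, 2.855]
force: [-0.0, -0.6, 2.6]
width: 12.5
gripper_force: 59.6
```

Request:
step_arm(
  plan=[
    {"dx": 0, "dy": 0, "dz": 0, "ax": 0, "ay": 0, "az": 0, "gripper": 0.4},
    {"dx": 0, "dy": 0, "dz": 0, "ax": 0, "ay": 0, "az": 0, "gripper": 0.4},
    {"dx": 0, "dy": 0, "dz": 0.02, "ax": 0, "ay": 0, "az": 0, "gripper": 0.4},
    {"dx": 0, "dy": 0, "dz": 0, "ax": 0, "ay": 0, "az": 0, "gripper": 0},
    {"dx": 0, "dy": 0, "dz": 0, "ax": 0, "ay": 0, "az": 0, "gripper": 0},
    {"dx": 0, "dy": 0, "dz": 0, "ax": 0, "ay": 0, "az": 0, "gripper": 0},
    {"dx": 0, "dy": 0, "dz": 0, "ax": 0, "ay": 0, "az": 0, "gripper": 0},
  ],
)

```text
clock: 5.25
eef_pos: [435.0, 357.5, -0.3]
tool_rot: [3.138, 0.002, 2.855]
force: [-2.3, -0.9, 23.5]
width: 12.9
gripper_force: 68.0
```

Request:
step_arm(
  plan=[
    {"dx": 0, "dy": 0, "dz": -0.06, "ax": 0, "ay": 0, "az": 0, "gripper": 0},
    {"dx": 0, "dy": 0, "dz": -0.15, "ax": 0, "ay": 0, "az": 0, "gripper": 0},
    {"dx": 0, "dy": 0, "dz": -0.18, "ax": 0, "ay": 0, "az": 0, "gripper": 0},
    {"dx": 0, "dy": 0, "dz": -0.18, "ax": 0, "ay": 0, "az": -0.05, "gripper": 0},
    {"dx": 0, "dy": 0, "dz": -0.18, "ax": 0, "ay": 0, "az": -0.05, "gripper": 0},
    {"dx": 0, "dy": 0, "dz": -0.13, "ax": 0, "ay": 0, "az": -0.047, "gripper": 0},
    {"dx": 0, "dy": 0, "dz": 0, "ax": 0, "ay": 0, "az": 0, "gripper": 0},
  ],
)

```text
clock: 6.12
eef_pos: [435.1, 356.9, 264.4]
tool_rot: [3.137, 0.005, 3.086]
force: [-0.6, 0.1, -0.1]
width: 12.8
gripper_force: 59.2
```

```bash
python3 - <<'E'
from h import *
go(499.8,-154.2,100,3.086)
E
```

```text
from [435.1 356.9 264.4] [3.137 0.005 3.086]  turn [ 0.003   0.003  -0.0003]  shift(after turn) [-0.3099 -1.6889  0.5481]
```

Request:
step_arm(
  plan=[
    {"dx": -0.0344, "dy": -0.1877, "dz": 0, "ax": 0.003, "ay": 0.003, "az": 0, "gripper": 0},
    {"dx": -0.0344, "dy": -0.1877, "dz": 0, "ax": 0, "ay": 0, "az": 0, "gripper": 0},
    {"dx": -0.0344, "dy": -0.1877, "dz": 0, "ax": 0, "ay": 0, "az": 0, "gripper": 0},
    {"dx": -0.0344, "dy": -0.1877, "dz": 0, "ax": 0, "ay": 0, "az": 0, "gripper": 0},
    {"dx": -0.0344, "dy": -0.1877, "dz": 0, "ax": 0, "ay": 0, "az": 0, "gripper": 0},
    {"dx": -0.0344, "dy": -0.1877, "dz": 0, "ax": 0, "ay": 0, "az": 0, "gripper": 0},
    {"dx": -0.0344, "dy": -0.1877, "dz": 0, "ax": 0, "ay": 0, "az": 0, "gripper": 0},
    {"dx": -0.0344, "dy": -0.1877, "dz": 0, "ax": 0, "ay": 0, "az": 0, "gripper": 0},
    {"dx": -0.0344, "dy": -0.1877, "dz": 0, "ax": 0, "ay": 0, "az": 0, "gripper": 0},
    {"dx": 0, "dy": 0, "dz": 0.18, "ax": 0, "ay": 0, "az": 0, "gripper": 0},
    {"dx": 0, "dy": 0, "dz": 0.18, "ax": 0, "ay": 0, "az": 0, "gripper": 0},
    {"dx": 0, "dy": 0, "dz": 0.18, "ax": 0, "ay": 0, "az": 0, "gripper": 0},
    {"dx": 0, "dy": 0, "dz": 0, "ax": 0, "ay": 0, "az": 0, "gripper": 0},
  ],
)

```text
clock: 7.75
eef_pos: [492.8, -155.0, 96.6]
tool_rot: [-3.139, -0.016, 3.085]
force: [0.0, -0.3, -0.2]
width: 12.7
gripper_force: 59.1
```

```bash
python3 - <<'E'
from h import *
go(499.8,-154.2,6,3.086)
from cell import ctrl
print(ctrl.read_state()["qpos"].round(2))
E
```

```text
from [ 492.8 -155.    96.6] [-3.139 -0.016  3.085]  turn [-0.0016 -0.0102 -0.0005]  shift(after turn) [-0.0231  0.004   0.3021]
[ 0.23  0.65  0.03  1.99 -0.02  0.52  1.78]
```

Request:
step_arm(
  plan=[
    {"dx": 0, "dy": 0, "dz": 0, "ax": 0, "ay": 0, "az": 0, "gripper": 0},
    {"dx": 0, "dy": 0, "dz": 0.12, "ax": 0, "ay": 0, "az": 0, "gripper": 0},
    {"dx": 0, "dy": 0, "dz": 0.08, "ax": 0, "ay": 0, "az": 0, "gripper": 0},
    {"dx": 0, "dy": 0, "dz": 0, "ax": 0, "ay": 0, "az": 0, "gripper": 0},
    {"dx": 0, "dy": 0, "dz": 0, "ax": 0, "ay": 0, "az": 0, "gripper": 0},
  ],
)

```text
clock: 8.38
eef_pos: [498.6, -156.8, 42.9]
tool_rot: [-3.136, -0.001, 3.086]
force: [-0.4, -0.8, 0.4]
width: 12.8
gripper_force: 59.1
```

```bash
python3 - <<'E'
from h import *
go(499.8,-154.2,6,3.086)
E
```

```text
from [ 498.6 -156.8   42.9] [-3.136e+00 -1.000e-03  3.086e+00]  turn [-0.0035 -0.0007 -0.0002]  shift(after turn) [-0.0036  0.009   0.1231]
```

Request:
step_arm(
  plan=[
    {"dx": -0.004, "dy": 0.009, "dz": 0.06, "ax": -0.003, "ay": 0, "az": 0, "gripper": 0},
    {"dx": 0, "dy": 0, "dz": 0.03, "ax": 0, "ay": 0, "az": 0, "gripper": 0},
    {"dx": 0, "dy": 0, "dz": 0.015, "ax": 0, "ay": 0, "az": 0, "gripper": 0},
    {"dx": 0, "dy": 0, "dz": 0, "ax": 0, "ay": 0, "az": 0, "gripper": 0},
    {"dx": 0, "dy": 0, "dz": 0, "ax": 0, "ay": 0, "az": 0, "gripper": 0},
  ],
)

```text
clock: 9.0
eef_pos: [498.2, -153.9, 9.4]
tool_rot: [-3.142, -0.005, 3.086]
force: [-0.2, -0.8, -0.2]
width: 12.5
gripper_force: 59.1
```

Request:
step_arm(
  plan=[
    {"dx": -0.005, "dy": 0, "dz": 0.008, "ax": 0, "ay": -0.003, "az": 0, "gripper": 0},
    {"dx": 0, "dy": 0, "dz": 0.004, "ax": 0, "ay": 0, "az": 0, "gripper": 0},
    {"dx": 0, "dy": 0, "dz": 0, "ax": 0, "ay": 0, "az": 0, "gripper": 0},
  ],
)

```text
clock: 9.38
eef_pos: [499.6, -153.9, 5.6]
tool_rot: [3.142, -0.0, 3.086]
force: [-0.1, -0.9, -0.5]
width: 12.6
gripper_force: 59.1
```

Request:
step_arm(
  plan=[
    {"dx": 0, "dy": 0, "dz": 0.003, "ax": 0, "ay": 0, "az": 0, "gripper": 0},
    {"dx": 0, "dy": 0, "dz": 0, "ax": 0, "ay": 0, "az": 0, "gripper": 0.25},
    {"dx": 0, "dy": 0, "dz": 0, "ax": 0, "ay": 0, "az": 0, "gripper": 0.4},
    {"dx": 0, "dy": 0, "dz": 0, "ax": 0, "ay": 0, "az": 0, "gripper": 0.4},
    {"dx": 0, "dy": 0, "dz": -0.1, "ax": 0, "ay": 0, "az": 0, "gripper": 0.4},
    {"dx": 0, "dy": 0, "dz": -0.2, "ax": 0, "ay": 0, "az": 0, "gripper": 0.4},
    {"dx": 0, "dy": 0, "dz": -0.2, "ax": 0, "ay": 0, "az": 0, "gripper": 0.5},
    {"dx": 0, "dy": 0, "dz": 0, "ax": 0, "ay": 0, "az": 0, "gripper": 0.5},
  ],
)

```text
clock: 10.38
eef_pos: [502.8, -154.9, 159.4]
tool_rot: [-3.14, 0.01, 3.085]
force: [0.4, -0.5, -1.2]
width: 42.8
gripper_force: 0.0
```

```bash
python3 - <<'E'
from h import *
import cv2
# stubby: mid (575.8,12.6), dir -0.097 ; grip 12 mm towards butt
go(575.8-12*.995,12.6+12*.097,60,np.pi-.097)
from cell import ctrl
d=ctrl.get_image("top");np.savez("top2.npz",**d)
cv2.imwrite("pics/p1.png",cv2.resize(d["color"][165:260,245:405,::-1],None,fx=5,fy=5,interpolation=cv2.INTER_CUBIC))
E
```

```text
from [ 502.8 -154.9  159.4] [-3.14   0.01   3.085]  turn [-0.0011  0.0061  0.026 ]  shift(after turn) [-0.1482  0.5792  0.3312]
```

View pics/p1.png

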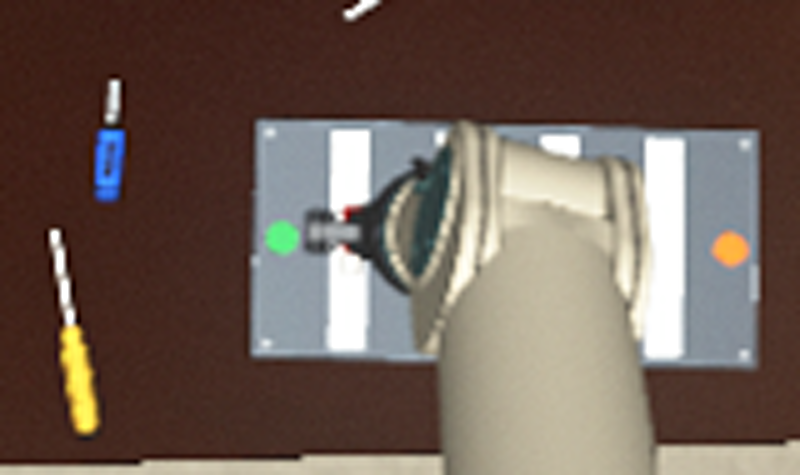

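The battery is on the first bar. In this view the stubby's tip is at (115,80) and its butt at (107,200), unchanged. Next is the stubby.

Request:
step_arm(
  plan=[
    {"dx": -0.037, "dy": 0.1448, "dz": 0, "ax": -0.001, "ay": 0.006, "az": 0.026, "gripper": 0.5},
    {"dx": -0.037, "dy": 0.1448, "dz": 0.03, "ax": 0, "ay": 0, "az": 0, "gripper": 0.5},
    {"dx": -0.037, "dy": 0.1448, "dz": 0.1, "ax": 0, "ay": 0, "az": 0, "gripper": 0.5},
    {"dx": -0.037, "dy": 0.1448, "dz": 0.1, "ax": 0, "ay": 0, "az": 0, "gripper": 0.5},
    {"dx": 0, "dy": 0, "dz": 0.1, "ax": 0, "ay": 0, "az": 0, "gripper": 0.5},
    {"dx": 0, "dy": 0, "dz": 0, "ax": 0, "ay": 0, "az": 0, "gripper": 0.5},
    {"dx": 0, "dy": 0, "dz": 0, "ax": 0, "ay": 0, "az": 0, "gripper": 0.5},
    {"dx": 0, "dy": 0, "dz": 0, "ax": 0, "ay": 0, "az": 0, "gripper": 0.5},
  ],
)

```text
clock: 11.42
eef_pos: [558.6, 14.6, 56.7]
tool_rot: [3.14, -0.008, 3.043]
force: [-0.6, 0.1, 0.7]
width: 42.7
gripper_force: 0.0
```

```bash
python3 - <<'E'
from h import *
go(575.8-12*.995,12.6+12*.097,3,np.pi-.097)
E
```

```text
from [558.6  14.6  56.7] [ 3.14  -0.008  3.043]  turn [ 0.0008 -0.005  -0.0008]  shift(after turn) [-0.0178 -0.0012  0.179 ]
```

Request:
step_arm(
  plan=[
    {"dx": -0.016, "dy": -0.001, "dz": 0.08, "ax": 0, "ay": -0.003, "az": 0, "gripper": 0.5},
    {"dx": 0, "dy": 0, "dz": 0.06, "ax": 0, "ay": 0, "az": 0, "gripper": 0.5},
    {"dx": 0, "dy": 0, "dz": 0.03, "ax": 0, "ay": 0, "az": 0, "gripper": 0.5},
    {"dx": 0, "dy": 0, "dz": 0, "ax": 0, "ay": 0, "az": 0, "gripper": 0.5},
    {"dx": 0, "dy": 0, "dz": 0, "ax": 0, "ay": 0, "az": 0, "gripper": 0.5},
  ],
)

```text
clock: 12.05
eef_pos: [562.7, 14.9, 5.1]
tool_rot: [3.14, -0.004, 3.045]
force: [0.9, -0.1, 0.2]
width: 42.8
gripper_force: 0.0
```

```bash
python3 - <<'E'
from h import *
go(575.8-12*.995,12.6+12*.097,3,np.pi-.097)
E
```

```text
from [562.7  14.9   5.1] [ 3.14  -0.004  3.045]  turn [ 0.0009 -0.0026  0.0001]  shift(after turn) [-0.0043 -0.0034  0.0069]
```

Request:
step_arm(
  plan=[
    {"dx": -0.003, "dy": -0.003, "dz": 0.007, "ax": 0, "ay": -0.002, "az": 0, "gripper": 0.5},
    {"dx": 0, "dy": 0, "dz": 0, "ax": 0, "ay": 0, "az": 0, "gripper": 0.5},
    {"dx": 0, "dy": 0, "dz": 0, "ax": 0, "ay": 0, "az": 0, "gripper": 0},
    {"dx": 0, "dy": 0, "dz": 0, "ax": 0, "ay": 0, "az": 0, "gripper": 0},
    {"dx": 0, "dy": 0, "dz": 0, "ax": 0, "ay": 0, "az": 0, "gripper": 0},
    {"dx": 0, "dy": 0, "dz": 0, "ax": 0, "ay": 0, "az": 0, "gripper": 0},
  ],
)

```text
clock: 12.8
eef_pos: [563.4, 14.0, 2.9]
tool_rot: [3.14, -0.001, 3.045]
force: [-0.9, -0.8, 4.5]
width: 15.5
gripper_force: 59.9
```

```bash
python3 - <<'E'
from h import *
go(483.2,-228.4,50,3.086,(563.4,14,102.9,3.045))
E
```

```text
from [563.4  14.  102.9] [3.142 0.    3.045]  turn [ 0.      0.     -0.0261]  shift(after turn) [ 0.222  -0.8216  0.1763]
```

Request:
step_arm(
  plan=[
    {"dx": 0, "dy": 0, "dz": -0.13, "ax": 0, "ay": 0, "az": 0, "gripper": 0},
    {"dx": 0, "dy": 0, "dz": -0.203, "ax": 0, "ay": 0, "az": -0.026, "gripper": 0},
    {"dx": 0.0444, "dy": -0.1643, "dz": 0, "ax": 0, "ay": 0, "az": 0, "gripper": 0},
    {"dx": 0.0444, "dy": -0.1643, "dz": 0, "ax": 0, "ay": 0, "az": 0, "gripper": 0},
    {"dx": 0.0444, "dy": -0.1643, "dz": 0, "ax": 0, "ay": 0, "az": 0, "gripper": 0},
    {"dx": 0.0444, "dy": -0.1643, "dz": 0, "ax": 0, "ay": 0, "az": 0, "gripper": 0},
    {"dx": 0.0444, "dy": -0.1643, "dz": 0, "ax": 0, "ay": 0, "az": 0, "gripper": 0},
    {"dx": 0, "dy": 0, "dz": 0.176, "ax": 0, "ay": 0, "az": 0, "gripper": 0},
    {"dx": 0, "dy": 0, "dz": 0, "ax": 0, "ay": 0, "az": 0, "gripper": 0},
    {"dx": 0, "dy": 0, "dz": 0, "ax": 0, "ay": 0, "az": 0, "gripper": 0},
    {"dx": 0, "dy": 0, "dz": 0, "ax": 0, "ay": 0, "az": 0, "gripper": 0},
  ],
)

```text
clock: 14.18
eef_pos: [484.5, -228.0, 51.1]
tool_rot: [3.141, 0.001, 3.087]
force: [0.3, -0.8, -0.6]
width: 15.5
gripper_force: 59.2
```

```bash
python3 - <<'E'
from h import *
go(483.2,-228.4,8,3.086)
E
```

```text
from [ 484.5 -228.    51.1] [3.141e+00 1.000e-03 3.087e+00]  turn [0.0005 0.0009 0.0008]  shift(after turn) [ 0.0043 -0.0014  0.1437]
```

Request:
step_arm(
  plan=[
    {"dx": 0.004, "dy": -0.001, "dz": 0.09, "ax": 0, "ay": 0, "az": 0, "gripper": 0},
    {"dx": 0, "dy": 0, "dz": 0.043, "ax": 0, "ay": 0, "az": 0, "gripper": 0},
    {"dx": 0, "dy": 0, "dz": 0.01, "ax": 0, "ay": 0, "az": 0, "gripper": 0},
    {"dx": 0, "dy": 0, "dz": 0, "ax": 0, "ay": 0, "az": 0, "gripper": 0},
    {"dx": 0, "dy": 0, "dz": 0, "ax": 0, "ay": 0, "az": 0, "gripper": 0},
    {"dx": 0, "dy": 0, "dz": 0, "ax": 0, "ay": 0, "az": 0, "gripper": 0},
  ],
)

```text
clock: 14.92
eef_pos: [481.8, -228.1, 7.9]
tool_rot: [3.14, -0.001, 3.086]
force: [-1.7, 1.1, 6.2]
width: 14.9
gripper_force: 60.1
```

Request:
step_arm(
  plan=[
    {"dx": 0, "dy": 0, "dz": 0, "ax": 0, "ay": 0, "az": 0, "gripper": 0.25},
    {"dx": 0, "dy": 0, "dz": 0, "ax": 0, "ay": 0, "az": 0, "gripper": 0.4},
    {"dx": 0, "dy": 0, "dz": 0, "ax": 0, "ay": 0, "az": 0, "gripper": 0.4},
    {"dx": 0, "dy": 0, "dz": -0.1, "ax": 0, "ay": 0, "az": 0, "gripper": 0.4},
    {"dx": 0, "dy": 0, "dz": -0.2, "ax": 0, "ay": 0, "az": 0, "gripper": 0.4},
    {"dx": 0, "dy": 0, "dz": -0.2, "ax": 0, "ay": 0, "az": 0, "gripper": 0.5},
    {"dx": 0, "dy": 0, "dz": -0.2, "ax": 0, "ay": 0, "az": 0, "gripper": 0.5},
    {"dx": 0, "dy": 0, "dz": -0.15, "ax": 0, "ay": 0, "az": 0, "gripper": 0.5},
    {"dx": 0, "dy": 0, "dz": 0, "ax": 0, "ay": 0, "az": 0, "gripper": 0.5},
  ],
)

```text
clock: 16.05
eef_pos: [484.2, -230.1, 265.2]
tool_rot: [-3.14, 0.006, 3.085]
force: [-0.1, -0.2, 0.1]
width: 42.7
gripper_force: 0.0
```

```bash
python3 - <<'E'
from h import *
go(551.8,440.3,260,3.324)
from cell import ctrl
print(ctrl.read_state()["qpos"].round(2))
E
```

```text
from [ 484.2 -230.1  265.2] [-3.14   0.006  3.085]  turn [-0.0013  0.0038 -0.1519]  shift(after turn) [-0.6271  2.1565  0.0175]
[ 0.4   0.42 -0.01  1.8   0.01  0.92  1.9 ]
```

Request:
step_arm(
  plan=[
    {"dx": 0, "dy": 0, "dz": 0, "ax": 0, "ay": 0.002, "az": -0.076, "gripper": 0.5},
    {"dx": 0, "dy": 0, "dz": 0, "ax": 0, "ay": 0, "az": -0.076, "gripper": 0.5},
    {"dx": -0.0523, "dy": 0.1797, "dz": 0, "ax": 0, "ay": 0, "az": 0, "gripper": 0.5},
    {"dx": -0.0523, "dy": 0.1797, "dz": 0, "ax": 0, "ay": 0, "az": 0, "gripper": 0.5},
    {"dx": -0.0523, "dy": 0.1797, "dz": 0, "ax": 0, "ay": 0, "az": 0, "gripper": 0.5},
    {"dx": -0.0523, "dy": 0.1797, "dz": 0, "ax": 0, "ay": 0, "az": 0, "gripper": 0.5},
    {"dx": -0.0523, "dy": 0.1797, "dz": 0, "ax": 0, "ay": 0, "az": 0, "gripper": 0.5},
    {"dx": -0.0523, "dy": 0.1797, "dz": 0, "ax": 0, "ay": 0, "az": 0, "gripper": 0.5},
    {"dx": -0.0523, "dy": 0.1797, "dz": 0, "ax": 0, "ay": 0, "az": 0, "gripper": 0.5},
    {"dx": -0.0523, "dy": 0.1797, "dz": 0, "ax": 0, "ay": 0, "az": 0, "gripper": 0.5},
    {"dx": -0.0523, "dy": 0.1797, "dz": 0, "ax": 0, "ay": 0, "az": 0, "gripper": 0.5},
    {"dx": -0.0523, "dy": 0.1797, "dz": 0, "ax": 0, "ay": 0, "az": 0, "gripper": 0.5},
    {"dx": -0.0523, "dy": 0.1797, "dz": 0, "ax": 0, "ay": 0, "az": 0, "gripper": 0.5},
    {"dx": -0.0523, "dy": 0.1797, "dz": 0, "ax": 0, "ay": 0, "az": 0, "gripper": 0.5},
    {"dx": 0, "dy": 0, "dz": 0.2, "ax": 0, "ay": 0, "az": 0, "gripper": 0.5},
    {"dx": 0, "dy": 0, "dz": 0.2, "ax": 0, "ay": 0, "az": 0, "gripper": 0.5},
    {"dx": 0, "dy": 0, "dz": 0.2, "ax": 0, "ay": 0, "az": 0, "gripper": 0.5},
    {"dx": 0, "dy": 0, "dz": 0, "ax": 0, "ay": 0, "az": 0, "gripper": 0.5},
    {"dx": 0, "dy": 0, "dz": 0, "ax": 0, "ay": 0, "az": 0, "gripper": 0.5},
    {"dx": 0, "dy": 0, "dz": 0, "ax": 0, "ay": 0, "az": 0, "gripper": 0.5},
  ],
)

```text
clock: 18.55
eef_pos: [550.5, 443.1, 85.6]
tool_rot: [3.136, 0.001, -2.959]
force: [-0.6, -0.5, 0.0]
width: 42.7
gripper_force: 0.0
```

```bash
python3 - <<'E'
from h import *
go(551.8,440.3,2.5,3.324)
E
```

```text
from [550.5 443.1  85.6] [ 3.136e+00  1.000e-03 -2.959e+00]  turn [0.0033 0.0003 0.0001]  shift(after turn) [-0.0025 -0.0099  0.2769]
```

Request:
step_arm(
  plan=[
    {"dx": -0.0025, "dy": -0.009, "dz": 0.15, "ax": 0.003, "ay": 0, "az": 0, "gripper": 0.5},
    {"dx": 0, "dy": 0, "dz": 0.08, "ax": 0, "ay": 0, "az": 0, "gripper": 0.5},
    {"dx": 0, "dy": 0, "dz": 0.042, "ax": 0, "ay": 0, "az": 0, "gripper": 0.5},
    {"dx": 0, "dy": 0, "dz": 0, "ax": 0, "ay": 0, "az": 0, "gripper": 0.5},
    {"dx": 0, "dy": 0, "dz": 0, "ax": 0, "ay": 0, "az": 0, "gripper": 0.5},
    {"dx": 0, "dy": 0, "dz": 0, "ax": 0, "ay": 0, "az": 0, "gripper": 0.5},
  ],
)

```text
clock: 19.3
eef_pos: [550.3, 439.6, 1.8]
tool_rot: [-3.14, -0.003, -2.959]
force: [0.5, -0.4, 0.7]
width: 43.0
gripper_force: 0.0
```

```bash
python3 - <<'E'
from h import *
from cell import ctrl
go(551.8,440.3,2.5,3.324)
d=ctrl.get_image("side")
import cv2
# red-driver ends in the side view: print a crop for a cross-check of the middle
T=d["T"];q=T[:3,:3].T@(np.array([560,440,8])-T[:3,3]);u=int(d["fx"]*q[0]/q[2]+d["cx"]);v=int(d["fy"]*q[1]/q[2]+d["cy"]);x0,y0=u-40,v-30;print(x0,y0)
np.savez("side3.npz",**d)
cv2.imwrite("pics/r1.png",cv2.resize(d["color"][y0:y0+60,x0:x0+80,::-1],(800,600),interpolation=cv2.INTER_CUBIC))
E
```

```text
from [550.3 439.6   1.8] [-3.140e+00 -3.000e-03 -2.959e+00]  turn [-0.0008 -0.0016  0.0002]  shift(after turn) [-0.0052  0.0013 -0.0023]
155 227
```

View pics/r1.png

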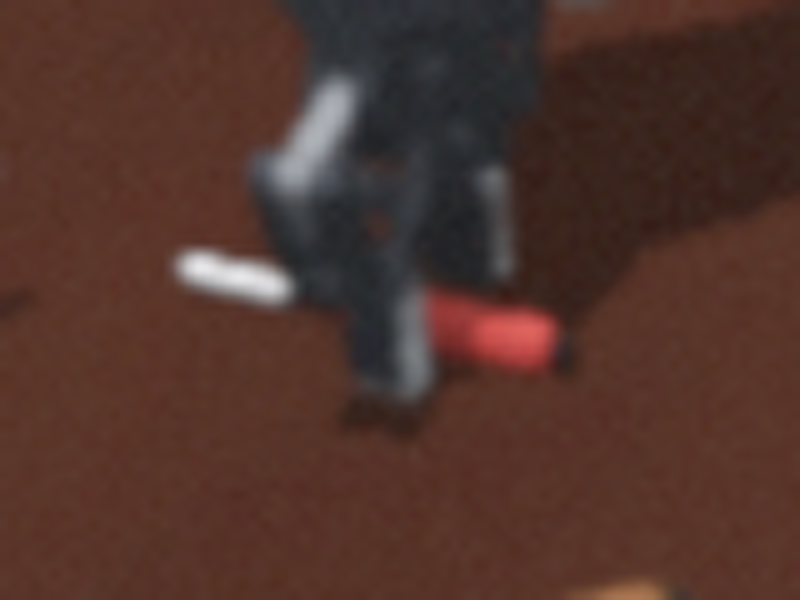

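The side view shows the fingers straddling the red handle. The butt ends in a black cap at (568,358), so the true middle is about 2.5 mm nearer the butt, at roughly (567,443.2). I'll grip here.

Request:
step_arm(
  plan=[
    {"dx": 0, "dy": 0.001, "dz": 0, "ax": 0, "ay": 0, "az": 0, "gripper": 0},
    {"dx": 0, "dy": 0, "dz": 0, "ax": 0, "ay": 0, "az": 0, "gripper": 0},
    {"dx": 0, "dy": 0, "dz": 0, "ax": 0, "ay": 0, "az": 0, "gripper": 0},
    {"dx": 0, "dy": 0, "dz": 0, "ax": 0, "ay": 0, "az": 0, "gripper": 0},
  ],
)

```text
clock: 19.85
eef_pos: [549.8, 439.4, 1.1]
tool_rot: [-3.139, -0.004, -2.959]
force: [0.1, -1.4, 5.5]
width: 12.2
gripper_force: 58.7
```

```bash
python3 - <<'E'
from h import *
s=dict(np.load("side3.npz"))
a=crop(s,178,266,155,227,10,5);b=crop(s,573,358,155,227,10,7)
print(a,b,(a+b)/2,np.linalg.norm(a-b))
E
```

```text
[629.90342952 455.55478189   5.        ] [506.83363517 433.81907079   7.        ] [568.36853234 444.68692634   6.        ] 124.99046131796263
```

Request:
step_arm(
  plan=[
    {"dx": 0, "dy": 0, "dz": -0.1, "ax": 0, "ay": 0, "az": 0, "gripper": 0},
    {"dx": 0, "dy": 0, "dz": -0.19, "ax": 0, "ay": 0, "az": 0, "gripper": 0},
    {"dx": 0, "dy": 0, "dz": -0.19, "ax": 0, "ay": 0, "az": 0, "gripper": 0},
    {"dx": 0, "dy": 0, "dz": -0.19, "ax": 0, "ay": 0, "az": 0.05, "gripper": 0},
    {"dx": 0, "dy": 0, "dz": -0.19, "ax": 0, "ay": 0, "az": 0.05, "gripper": 0},
    {"dx": 0, "dy": 0, "dz": -0.03, "ax": 0, "ay": 0, "az": 0.052, "gripper": 0},
    {"dx": 0, "dy": 0, "dz": 0, "ax": 0, "ay": 0, "az": 0, "gripper": 0},
  ],
)

```text
clock: 20.72
eef_pos: [550.8, 440.4, 268.2]
tool_rot: [-3.139, -0.002, 3.087]
force: [-0.4, -0.2, -0.9]
width: 12.0
gripper_force: 58.9
```

```bash
python3 - <<'E'
from h import *
go(473.4,-302.9,260,3.086)
E
```

```text
from [550.8 440.4 268.2] [-3.139e+00 -2.000e-03  3.087e+00]  turn [-0.0015 -0.0015  0.0004]  shift(after turn) [ 0.1198 -2.4881  0.0275]
```

Request:
step_arm(
  plan=[
    {"dx": 0.0092, "dy": -0.1914, "dz": 0, "ax": 0, "ay": 0, "az": 0, "gripper": 0},
    {"dx": 0.0092, "dy": -0.1914, "dz": 0, "ax": 0, "ay": 0, "az": 0, "gripper": 0},
    {"dx": 0.0092, "dy": -0.1914, "dz": 0, "ax": 0, "ay": 0, "az": 0, "gripper": 0},
    {"dx": 0.0092, "dy": -0.1914, "dz": 0, "ax": 0, "ay": 0, "az": 0, "gripper": 0},
    {"dx": 0.0092, "dy": -0.1914, "dz": 0, "ax": 0, "ay": 0, "az": 0, "gripper": 0},
    {"dx": 0.0092, "dy": -0.1914, "dz": 0, "ax": 0, "ay": 0, "az": 0, "gripper": 0},
    {"dx": 0.0092, "dy": -0.1914, "dz": 0, "ax": 0, "ay": 0, "az": 0, "gripper": 0},
    {"dx": 0.0092, "dy": -0.1914, "dz": 0, "ax": 0, "ay": 0, "az": 0, "gripper": 0},
    {"dx": 0.0092, "dy": -0.1914, "dz": 0, "ax": 0, "ay": 0, "az": 0, "gripper": 0},
    {"dx": 0.0092, "dy": -0.1914, "dz": 0, "ax": 0, "ay": 0, "az": 0, "gripper": 0},
    {"dx": 0.0092, "dy": -0.1914, "dz": 0, "ax": 0, "ay": 0, "az": 0, "gripper": 0},
    {"dx": 0.0092, "dy": -0.1914, "dz": 0, "ax": 0, "ay": 0, "az": 0, "gripper": 0},
    {"dx": 0.0092, "dy": -0.1914, "dz": 0, "ax": 0, "ay": 0, "az": 0, "gripper": 0},
    {"dx": 0, "dy": 0, "dz": 0.2, "ax": 0, "ay": 0, "az": 0, "gripper": 0},
    {"dx": 0, "dy": 0, "dz": 0.2, "ax": 0, "ay": 0, "az": 0, "gripper": 0},
    {"dx": 0, "dy": 0, "dz": 0.2, "ax": 0, "ay": 0, "az": 0, "gripper": 0},
    {"dx": 0, "dy": 0, "dz": 0, "ax": 0, "ay": 0, "az": 0, "gripper": 0},
    {"dx": 0, "dy": 0, "dz": 0, "ax": 0, "ay": 0, "az": 0, "gripper": 0},
    {"dx": 0, "dy": 0, "dz": 0, "ax": 0, "ay": 0, "az": 0, "gripper": 0},
  ],
)

```text
clock: 23.1
eef_pos: [474.1, -304.7, 92.9]
tool_rot: [-3.136, 0.001, 3.086]
force: [0.4, -0.3, -0.0]
width: 12.0
gripper_force: 59.0
```

```bash
python3 - <<'E'
from h import *
go(473.4,-302.9,7,3.086)
E
```

```text
from [ 474.1 -304.7   92.9] [-3.136e+00  1.000e-03  3.086e+00]  turn [-0.0036  0.0006  0.    ]  shift(after turn) [0.0027 0.0059 0.2864]
```

Request:
step_arm(
  plan=[
    {"dx": 0.002, "dy": 0.005, "dz": 0.15, "ax": -0.003, "ay": 0, "az": 0, "gripper": 0},
    {"dx": 0, "dy": 0, "dz": 0.09, "ax": 0, "ay": 0, "az": 0, "gripper": 0},
    {"dx": 0, "dy": 0, "dz": 0.036, "ax": 0, "ay": 0, "az": 0, "gripper": 0},
    {"dx": 0, "dy": 0, "dz": 0.006, "ax": 0, "ay": 0, "az": 0, "gripper": 0},
    {"dx": 0, "dy": 0, "dz": 0, "ax": 0, "ay": 0, "az": 0, "gripper": 0},
    {"dx": 0, "dy": 0, "dz": 0, "ax": 0, "ay": 0, "az": 0, "gripper": 0},
  ],
)

```text
clock: 23.85
eef_pos: [472.3, -302.7, 6.7]
tool_rot: [3.141, -0.002, 3.086]
force: [-0.5, -0.2, -0.3]
width: 12.1
gripper_force: 59.0
```

Request:
step_arm(
  plan=[
    {"dx": 0, "dy": 0, "dz": 0.003, "ax": 0, "ay": 0, "az": 0, "gripper": 0},
    {"dx": 0, "dy": 0, "dz": 0, "ax": 0, "ay": 0, "az": 0, "gripper": 0.25},
    {"dx": 0, "dy": 0, "dz": 0, "ax": 0, "ay": 0, "az": 0, "gripper": 0.4},
    {"dx": 0, "dy": 0, "dz": 0, "ax": 0, "ay": 0, "az": 0, "gripper": 0.4},
    {"dx": 0, "dy": 0, "dz": -0.1, "ax": 0, "ay": 0, "az": 0, "gripper": 0.4},
    {"dx": 0, "dy": 0, "dz": -0.2, "ax": 0, "ay": 0, "az": 0, "gripper": 0.5},
    {"dx": 0, "dy": 0, "dz": -0.2, "ax": 0, "ay": 0, "az": -0.06, "gripper": 0.5},
    {"dx": 0, "dy": 0, "dz": 0, "ax": 0, "ay": 0, "az": -0.057, "gripper": 0.5},
    {"dx": 0, "dy": 0, "dz": 0, "ax": 0, "ay": 0, "az": 0, "gripper": 0.5},
  ],
)

```text
clock: 24.98
eef_pos: [472.0, -302.5, 155.2]
tool_rot: [3.14, -0.003, -3.015]
force: [-0.7, 0.1, -0.2]
width: 42.7
gripper_force: 0.0
```

```bash
python3 - <<'E'
from h import *
go(419.7,42.2,60,3.27)
E
```

```text
from [ 472.  -302.5  155.2] [ 3.140e+00 -3.000e-03 -3.015e+00]  turn [ 0.0011 -0.0016 -0.001 ]  shift(after turn) [0.0258 1.1619 0.3173]
```

Request:
step_arm(
  plan=[
    {"dx": 0.0037, "dy": 0.166, "dz": 0, "ax": 0, "ay": 0, "az": 0, "gripper": 0.5},
    {"dx": 0.0037, "dy": 0.166, "dz": 0, "ax": 0, "ay": 0, "az": 0, "gripper": 0.5},
    {"dx": 0.0037, "dy": 0.166, "dz": 0, "ax": 0, "ay": 0, "az": 0, "gripper": 0.5},
    {"dx": 0.0037, "dy": 0.166, "dz": 0, "ax": 0, "ay": 0, "az": 0, "gripper": 0.5},
    {"dx": 0.0037, "dy": 0.166, "dz": 0, "ax": 0, "ay": 0, "az": 0, "gripper": 0.5},
    {"dx": 0.0037, "dy": 0.166, "dz": 0.05, "ax": 0, "ay": 0, "az": 0, "gripper": 0.5},
    {"dx": 0.0037, "dy": 0.166, "dz": 0.1, "ax": 0, "ay": 0, "az": 0, "gripper": 0.5},
    {"dx": 0, "dy": 0, "dz": 0.167, "ax": 0, "ay": 0, "az": 0, "gripper": 0.5},
    {"dx": 0, "dy": 0, "dz": 0, "ax": 0, "ay": 0, "az": 0, "gripper": 0.5},
    {"dx": 0, "dy": 0, "dz": 0, "ax": 0, "ay": 0, "az": 0, "gripper": 0.5},
    {"dx": 0, "dy": 0, "dz": 0, "ax": 0, "ay": 0, "az": 0, "gripper": 0.5},
  ],
)

```text
clock: 26.35
eef_pos: [421.7, 42.0, 62.2]
tool_rot: [3.14, 0.002, -3.016]
force: [0.3, -0.1, -0.1]
width: 42.2
gripper_force: 0.0
```

```bash
python3 - <<'E'
from h import *
from cell import ctrl
import cv2
print(ctrl.read_state()["qpos"].round(2))
go(419.7,42.2,3,3.27)
d=ctrl.get_image("top");np.savez("top3.npz",**d)
cv2.imwrite("pics/p2.png",cv2.resize(d["color"][170:260,245:405,::-1],None,fx=5,fy=5,interpolation=cv2.INTER_CUBIC))
E
```

```text
[-0.15  0.64 -0.01  2.27  0.03  0.23  1.5 ]
from [421.7  42.   62.2] [ 3.140e+00  2.000e-03 -3.016e+00]  turn [ 0.0012  0.001  -0.0017]  shift(after turn) [0.0065 0.0015 0.1972]
```

View pics/p2.png

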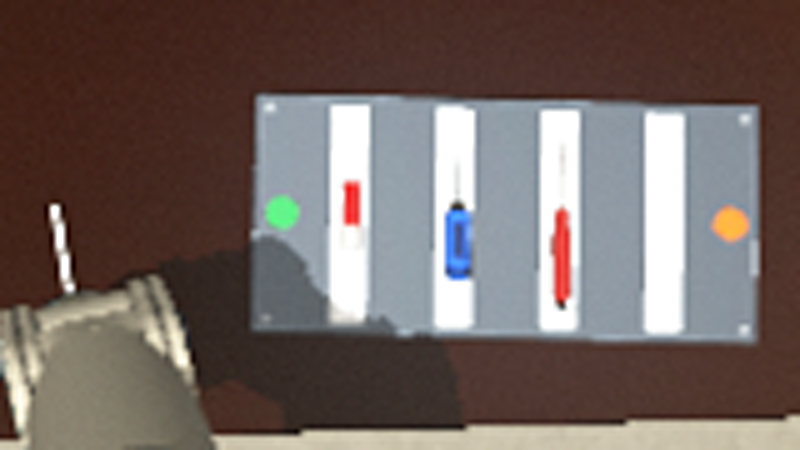

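The battery (350,213), stubby (457,218) and red driver (562,235) lie along their bars. Joint 6 is at its limit here, so I'll grip the yellow driver about 15 mm from its middle, a bit farther out, and descend with care.

Request:
step_arm(
  plan=[
    {"dx": -0.01, "dy": -0.002, "dz": 0, "ax": 0, "ay": 0, "az": 0, "gripper": 0.5},
    {"dx": 0, "dy": 0, "dz": 0.06, "ax": 0, "ay": 0, "az": 0, "gripper": 0.5},
    {"dx": 0, "dy": 0, "dz": 0.04, "ax": 0, "ay": 0, "az": 0, "gripper": 0.5},
    {"dx": 0, "dy": 0, "dz": 0, "ax": 0, "ay": 0, "az": 0, "gripper": 0.5},
    {"dx": 0, "dy": 0, "dz": 0, "ax": 0, "ay": 0, "az": 0, "gripper": 0.5},
  ],
)

```text
clock: 27.02
eef_pos: [420.4, 40.1, 38.9]
tool_rot: [-3.139, -0.012, -3.014]
force: [0.8, 0.5, 0.4]
width: 42.8
gripper_force: 0.0
```

```bash
python3 - <<'E'
from h import *
from cell import ctrl
print(ctrl.read_state()["qpos"].round(3))
go(424.6,42.9,3,3.27)
E
```

```text
[-0.034  0.699 -0.187  2.266  0.557  0.232  0.974]
from [420.4  40.1  38.9] [-3.139 -0.012 -3.014]  turn [-0.0017 -0.0076 -0.0007]  shift(after turn) [-0.015   0.0075  0.1197]
```

Request:
step_arm(
  plan=[
    {"dx": -0.02, "dy": 0.004, "dz": 0, "ax": 0, "ay": 0, "az": 0, "gripper": 0.5},
    {"dx": 0, "dy": 0, "dz": 0.03, "ax": 0, "ay": 0, "az": 0, "gripper": 0.5},
    {"dx": 0, "dy": 0, "dz": 0, "ax": 0, "ay": 0, "az": 0, "gripper": 0.5},
    {"dx": 0, "dy": 0, "dz": 0.03, "ax": 0, "ay": 0, "az": 0, "gripper": 0.5},
    {"dx": 0, "dy": 0, "dz": 0, "ax": 0, "ay": 0, "az": 0, "gripper": 0.5},
    {"dx": 0, "dy": 0, "dz": 0, "ax": 0, "ay": 0, "az": 0, "gripper": 0.5},
    {"dx": 0, "dy": 0, "dz": 0, "ax": 0, "ay": 0, "az": 0, "gripper": 0.5},
  ],
)

```text
clock: 27.9
eef_pos: [425.8, 42.2, 20.7]
tool_rot: [-3.139, -0.012, -3.013]
force: [-0.4, 0.1, 0.5]
width: 42.9
gripper_force: 0.0
```

```bash
python3 - <<'E'
from h import *
from cell import ctrl
print(ctrl.read_state()["qpos"].round(3))
go(429.6,43.5,3,3.27)
E
```

```text
[ 0.004  0.747 -0.248  2.255  0.799  0.238  0.732]
from [425.8  42.2  20.7] [-3.139 -0.012 -3.013]  turn [-0.0018 -0.0078 -0.0001]  shift(after turn) [-0.0132  0.0028  0.0589]
```

Working well; joint 6 stays within its range.

Request:
step_arm(
  plan=[
    {"dx": -0.01, "dy": 0.003, "dz": 0.02, "ax": 0, "ay": -0.006, "az": 0, "gripper": 0.5},
    {"dx": 0, "dy": 0, "dz": 0.02, "ax": 0, "ay": 0, "az": 0, "gripper": 0.5},
    {"dx": 0, "dy": 0, "dz": 0.017, "ax": 0, "ay": 0, "az": 0, "gripper": 0.5},
    {"dx": 0, "dy": 0, "dz": 0, "ax": 0, "ay": 0, "az": 0, "gripper": 0.5},
    {"dx": 0, "dy": 0, "dz": 0, "ax": 0, "ay": 0, "az": 0, "gripper": 0.5},
    {"dx": 0, "dy": 0, "dz": 0, "ax": 0, "ay": 0, "az": 0, "gripper": 0.5},
  ],
)

```text
clock: 28.65
eef_pos: [428.5, 43.4, 3.4]
tool_rot: [-3.139, -0.003, -3.013]
force: [1.1, -0.9, 0.9]
width: 43.0
gripper_force: 0.0
```

```bash
python3 - <<'E'
from h import *
from cell import ctrl
print(ctrl.read_state()["qpos"].round(3))
go(429.6,43.5,3,3.27)
E
```

```text
[ 0.031  0.792 -0.292  2.258  1.068  0.239  0.466]
from [428.5  43.4   3.4] [-3.139e+00 -3.000e-03 -3.013e+00]  turn [-0.0018 -0.0019 -0.    ]  shift(after turn) [-0.0038 -0.0001  0.0014]
```

Grip and lift a little.

Request:
step_arm(
  plan=[
    {"dx": 0, "dy": 0, "dz": 0, "ax": 0, "ay": 0, "az": 0, "gripper": 0},
    {"dx": 0, "dy": 0, "dz": 0, "ax": 0, "ay": 0, "az": 0, "gripper": 0},
    {"dx": 0, "dy": 0, "dz": 0, "ax": 0, "ay": 0, "az": 0, "gripper": 0},
    {"dx": 0, "dy": 0, "dz": 0, "ax": 0, "ay": 0, "az": 0, "gripper": 0},
    {"dx": 0, "dy": 0, "dz": -0.08, "ax": 0, "ay": 0, "az": 0, "gripper": 0},
    {"dx": 0, "dy": 0, "dz": -0.15, "ax": 0, "ay": 0, "az": 0, "gripper": 0},
    {"dx": -0.1, "dy": 0, "dz": -0.1, "ax": 0, "ay": 0, "az": 0, "gripper": 0},
    {"dx": 0, "dy": 0, "dz": 0, "ax": 0, "ay": 0, "az": 0.057, "gripper": 0},
    {"dx": 0, "dy": 0, "dz": 0, "ax": 0, "ay": 0, "az": 0.06, "gripper": 0},
    {"dx": 0, "dy": 0, "dz": 0, "ax": 0, "ay": 0, "az": 0, "gripper": 0},
    {"dx": 0, "dy": 0, "dz": 0, "ax": 0, "ay": 0, "az": 0, "gripper": 0},
  ],
)

```text
clock: 30.02
eef_pos: [458.2, 47.5, 102.0]
tool_rot: [-3.138, -0.003, 3.088]
force: [-0.5, 1.1, -1.0]
width: 14.5
gripper_force: 59.1
```

```bash
python3 - <<'E'
from h import *
from cell import ctrl
print(ctrl.read_state()["qpos"].round(3))
# grip 11 mm behind the middle; bar 4
go(487.2-11,-378.8+.6,110,3.086)
E
```

```text
[ 0.243  0.649 -0.602  2.135  0.697  0.565  0.642]
from [458.2  47.5 102. ] [-3.138e+00 -3.000e-03  3.088e+00]  turn [-0.0021 -0.002   0.0012]  shift(after turn) [-0.1389 -1.4135 -0.0268]
```

Request:
step_arm(
  plan=[
    {"dx": -0.0174, "dy": -0.1767, "dz": -0.02, "ax": 0, "ay": 0, "az": 0, "gripper": 0},
    {"dx": -0.0174, "dy": -0.1767, "dz": 0, "ax": 0, "ay": 0, "az": 0, "gripper": 0},
    {"dx": -0.0174, "dy": -0.1767, "dz": 0, "ax": 0, "ay": 0, "az": 0, "gripper": 0},
    {"dx": -0.0174, "dy": -0.1767, "dz": 0, "ax": 0, "ay": 0, "az": 0, "gripper": 0},
    {"dx": -0.0174, "dy": -0.1767, "dz": 0, "ax": 0, "ay": 0, "az": 0, "gripper": 0},
    {"dx": -0.0174, "dy": -0.1767, "dz": 0, "ax": 0, "ay": 0, "az": 0, "gripper": 0},
    {"dx": -0.0174, "dy": -0.1767, "dz": 0, "ax": 0, "ay": 0, "az": 0, "gripper": 0},
    {"dx": -0.0174, "dy": -0.1767, "dz": 0, "ax": 0, "ay": 0, "az": 0, "gripper": 0},
    {"dx": 0, "dy": 0, "dz": 0.1, "ax": 0, "ay": 0, "az": 0, "gripper": 0},
    {"dx": 0, "dy": 0, "dz": 0.1, "ax": 0, "ay": 0, "az": 0, "gripper": 0},
    {"dx": 0, "dy": 0, "dz": 0, "ax": 0, "ay": 0, "az": 0, "gripper": 0},
    {"dx": 0, "dy": 0, "dz": 0, "ax": 0, "ay": 0, "az": 0, "gripper": 0},
    {"dx": 0, "dy": 0, "dz": 0, "ax": 0, "ay": 0, "az": 0, "gripper": 0},
  ],
)

```text
clock: 31.65
eef_pos: [477.4, -378.7, 50.7]
tool_rot: [-3.137, -0.001, 3.087]
force: [-0.4, -0.2, -0.7]
width: 14.9
gripper_force: 59.1
```

```bash
python3 - <<'E'
from h import *
go(487.2-11,-378.8+.6,8.4,3.086)
E
```

```text
from [ 477.4 -378.7   50.7] [-3.137e+00 -1.000e-03  3.087e+00]  turn [-0.0027 -0.0005  0.0004]  shift(after turn) [0.004  0.0013 0.141 ]
```

Request:
step_arm(
  plan=[
    {"dx": 0.003, "dy": 0.001, "dz": 0.08, "ax": -0.003, "ay": 0, "az": 0, "gripper": 0},
    {"dx": 0, "dy": 0, "dz": 0.045, "ax": 0, "ay": 0, "az": 0, "gripper": 0},
    {"dx": 0, "dy": 0, "dz": 0.016, "ax": 0, "ay": 0, "az": 0, "gripper": 0},
    {"dx": 0, "dy": 0, "dz": 0, "ax": 0, "ay": 0, "az": 0, "gripper": 0},
    {"dx": 0, "dy": 0, "dz": 0, "ax": 0, "ay": 0, "az": 0, "gripper": 0},
    {"dx": 0, "dy": 0, "dz": 0, "ax": 0, "ay": 0, "az": 0, "gripper": 0},
  ],
)

```text
clock: 32.4
eef_pos: [475.0, -378.0, 8.6]
tool_rot: [3.141, -0.004, 3.086]
force: [-2.1, 1.9, 8.1]
width: 14.9
gripper_force: 60.0
```

Contact with the board. I'll release, lift, and move off to the left to clear the view.

Request:
step_arm(
  plan=[
    {"dx": 0, "dy": 0, "dz": 0, "ax": 0, "ay": 0, "az": 0, "gripper": 0.25},
    {"dx": 0, "dy": 0, "dz": 0, "ax": 0, "ay": 0, "az": 0, "gripper": 0.4},
    {"dx": 0, "dy": 0, "dz": 0, "ax": 0, "ay": 0, "az": 0, "gripper": 0.4},
    {"dx": 0, "dy": 0, "dz": -0.1, "ax": 0, "ay": 0, "az": 0, "gripper": 0.4},
    {"dx": 0, "dy": 0, "dz": -0.2, "ax": 0, "ay": 0, "az": 0, "gripper": 0.5},
    {"dx": 0, "dy": 0, "dz": -0.2, "ax": 0, "ay": 0, "az": 0, "gripper": 0.5},
    {"dx": 0, "dy": 0, "dz": -0.2, "ax": 0, "ay": 0, "az": 0, "gripper": 0.5},
    {"dx": 0, "dy": 0.18, "dz": -0.05, "ax": 0, "ay": 0, "az": 0, "gripper": 0.5},
    {"dx": 0, "dy": 0.18, "dz": 0, "ax": 0, "ay": 0, "az": 0, "gripper": 0.5},
    {"dx": 0, "dy": 0.18, "dz": 0, "ax": 0, "ay": 0, "az": 0, "gripper": 0.5},
    {"dx": 0, "dy": 0.18, "dz": 0, "ax": 0, "ay": 0, "az": 0, "gripper": 0.5},
    {"dx": 0, "dy": 0.18, "dz": 0, "ax": 0, "ay": 0, "az": 0, "gripper": 0.5},
    {"dx": 0, "dy": 0.18, "dz": 0, "ax": 0, "ay": 0, "az": 0, "gripper": 0.5},
    {"dx": 0, "dy": 0.18, "dz": 0, "ax": 0, "ay": 0, "az": 0, "gripper": 0.5},
    {"dx": 0, "dy": 0.18, "dz": 0, "ax": 0, "ay": 0, "az": 0, "gripper": 0.5},
    {"dx": 0, "dy": 0, "dz": 0, "ax": 0, "ay": 0, "az": 0, "gripper": 0.5},
  ],
)

```text
clock: 34.4
eef_pos: [499.9, 58.7, 233.5]
tool_rot: [3.137, -0.001, 3.095]
force: [0.2, -0.3, 0.1]
width: 42.4
gripper_force: 0.0
```

```bash
python3 - <<'E'
from cell import ctrl
import cv2,numpy as np
d=ctrl.get_image("top");np.savez("top4.npz",**d)
cv2.imwrite("pics/p3.png",cv2.resize(d["color"][180:250,290:400,::-1],None,fx=7,fy=7,interpolation=cv2.INTER_CUBIC))
E
```

```text
(no output)
```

View pics/p3.png

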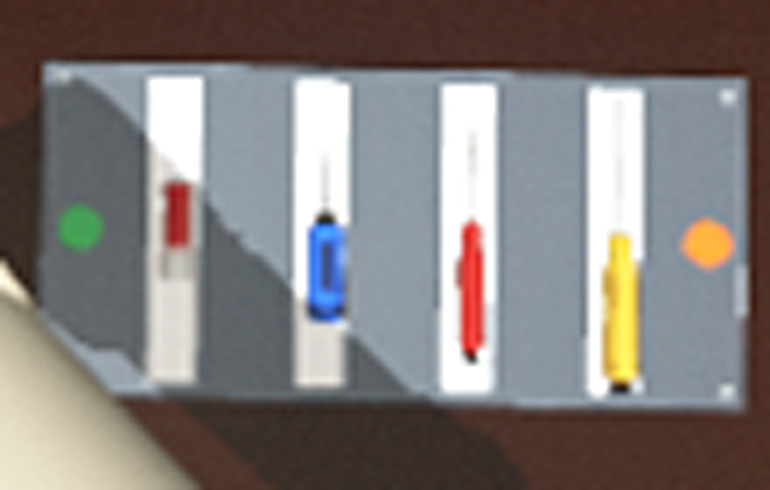

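The final view shows the battery (178,230), stubby (326,237), red (472,240) and yellow (621,244) drivers all centred to within about 4 mm and in line with their bars. The arm is clear, so I'm handing in.

```bash
python3 -c "
from cell import ctrl
print(ctrl.finish_job())"
```

```text
the job is handed in; nothing more can be done
None
```

I handed the job in at about 34 s: the battery, small blue, red and yellow screwdrivers lie in that order from the green disc, each within about 4 mm of its bar's centre in the last picture, and I kept clear of the tube of sleeves; the hand-in returned no verdict.

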